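# Show where the shoehorn is kept in the bench

## Task

Someone putting on shoes asks where the shoehorn is. Push the half-open lid of the shoe bench, without pinching it, the rest of the way up until it is fully open, then point down at the middle of the shoehorn in the tray, fingertips two or three centimetres above it, for two seconds. Touch nothing in the tray, and finish still pointing with the lid left open.

Things in the scene. Friction and masses are not known exactly. Their poses are not given: they have to be found in the camera images.
- bench: Elm shoe bench, fixed. Origin: middle of the open compartment at its near end, level with the rim. x along the bench away from the robot, y towards the hinge side (robot's left), z up. Opening 380 (x) by 250 mm (y), walls 20 mm thick. Beyond x = +222 mm is the fixed half of the seat, top 18 mm above the rim, with a pair of boot trees on it (85 mm high).
- tray (a point): Middle of the floor of a fixed open birch tray in the compartment, 65 mm below the rim; axes as the bench. Three bays side by side along x, each 104 (x) by 238 mm (y), bay centres at x = -110, 0 and +110 mm from here. Outer walls 45 mm high, dividers 37 mm, all below the rim.
- stay_block (a point): Brass friction block on the compartment's far end wall. A flat brass bar 12 mm wide and up to 160 mm long runs through it, across the bench, from the lid's underside down beside the tray; keep 30 mm clear of it in bench x.
- lid (a joint): Angle of the hinged lid: 0 shut, 1.45 rad fully open at its stop (almost upright). The friction stay holds it at any angle; pushing it further open takes about 8 to 15 N square to the lid at its free edge, and it stays where it is left.
- lid_hinge (a point): Hinge line of the lid, middle of its length, on the bench's +y side (y = +140 mm, level with the rim). The hinge line runs along the bench's x.
- lid_edge (a point): Middle of the lid's free edge, on its lower (inner) corner, 290 mm from the hinge line. The lid is a flat board 414 mm (along bench x) by 290 mm, 18 mm thick, with two 12 mm cleats under it (30 mm wide, at x = -150 and +110 mm, from 50 mm inside this edge); opening carries this edge up and over towards the bench's +y. Its x axis is the bench's x. Fingers on its outer face count as pinching.
- shoehorn: Steel shoehorn lying in one of the three bays, roughly across the bench: 165 mm long, scooped blade 43 mm wide, narrow flat handle 18 mm wide. Loose. Origin: middle of its length, on its underside; own x along it towards the blade, z up. At the middle its top is 5 mm above the origin, at the blade's sides 11 mm.
- button_hook: Button hook in another bay: horn handle 85 x 16 x 14 mm and thin steel shank with a small hook, 175 mm overall. Loose. Origin: middle, on its underside; x towards the hook.
- brush: Shoe brush in the remaining bay, bristles down, 156 x 48 mm, 43 mm high. Loose. Origin: middle of its underside.

How it is judged:
By the outcome, as a careful person would: the job done as asked, in the order asked, and still so for the second after the job is handed in, with the robot touching nothing.
It also fails if it takes over 45 s, if anything falls off the work surface, if the arm or the gripper's body presses on something with over 40 N, if the wrist force passes 120 N, or if a joint passes its speed limit or range.

## Robot

A 7-joint arm with a two-finger parallel gripper is mounted at the origin on the work surface. World frame = base frame: x ahead of the robot, y to its left, z up, the work surface at z = 0. Lengths are in m, angles in degrees, forces in N, time in s.
With the tool pointing down it reaches from about 0.425 to 0.875 m from the base axis. Payload 4.7 kg.
Tool frame: the origin (TCP) lies between the finger pads, 19 mm behind the fingertips; this is the grasp point; z points along the fingers, y is the line along which they close (so a half turn about z gives the same grasp; the last joint's range is limited). The gripper opens to 87 mm and grips with 3 to 60 N. Pads are 19 mm wide; open, the fingers measure 117 mm over their backs; the gripper's body (75 mm by 190 mm) begins 51 mm behind the grasp point.
Start: joints at [-67.088, 18.392, -4.016, 83.108, 1.295, 78.541, -3.26], TCP at [0.245, 0.602, 0.241] pointing down, gripper open.
Joint ranges: [-163.93, 163.93], [-17.29, 119.83], [-79.2, 71.16], [3.27, 140.29], [-89.18, 269.18], [5.43, 117.66], [-154.24, 154.24]. Speed limits (degrees/s): [147.25, 147.25, 180, 180, 180, 180, 180].

## Interface

Orientations are given as [roll, pitch, yaw] about the fixed x, y, z axes, in that order (R = Rz(yaw) Ry(pitch) Rx(roll)).
In Python, from cell import env, read_camera gives the robot as it stands.
- The arm moves only by the shell command python3 -m jog 'ROWS' [FORCE]. ROWS is JSON, a list of rows, each a list of 5 numbers: the opening, from 0 (shut) to 1 (fully open), then the shift along the tool's x, y, z each as a share of 0.02 m, from -1 to 1, then the turn about the tool's z as a share of 45 degrees, from -1 to 1. In form: [[gripper, x, y, z, yaw], ...]. A call has 1 to 12 rows; each row shifts and turns the commanded pose from where the row before left it, along the tool's axes as they then stand; what a row does not reach is not made up. A row lasts 1/12 s, in which the tool goes at most 41.7 mm and 7.16 degrees, less where a joint would pass 70% of its speed; a pose out of reach is approached as far as the arm can. A call with a number of a shift or a turn outside -1 to 1 is refused whole. A call with a gripper value outside its range is refused whole. The fingers move at their own pace and stop on an object; FORCE is the grip in N (left out, the last holds). Time passes only in rows, so rows that do not move let the fingers close. It gives the time, the measured TCP pose, the force, the opening and the grip force at its end, in the units of the state.
- env.get_obs(): the state, without advancing time (a new reading comes with each control period).
- read_camera(name): name is "side" or "top"; returns a dict with "color" (420x560x3 uint8, red, green, blue), "range_z" (420x560 float32, m along the optical axis (not along the pixel's ray), 0 where there is no reading), "mtx" (3x3 intrinsics, pixels), "world_from_camera" (4x4, takes a point from camera to world coordinates). Camera axes: x right, y down, z forward; pixel columns grow to the right and rows downward; lengths in m; the calibration is good to about 2 mm. A picture is of the moment at which its call begins.
- env.sign_off(): hands the job in; it is judged then, once.
The state is a dict: "time_s": time; "qpos": joint angles; "joint_velocities": joint speeds; "effort": joint torques, N m; "tool_pos": TCP position; "tool_rot": TCP orientation; "force": force on the tool from outside, world axes, zero at the start; "wrist_torque": the same for the moment, N m; "grip_width": finger opening in m; "grasp_force": force on a finger pad.
Only numpy, scipy, OpenCV 4.12 (cv2) and the standard library are available. Lean on these libraries where they do the work, as an engineer would, in place of code of your own. Each camera call takes 0.05 s, during which the arm holds its last target. There are 200 camera calls.

## Working session

There is one attempt and no reset: what is moved stays moved. The work goes in short steps, Python scripts to look and compute and a shell command to move; the robot and the scene stay as the last step left them, time stands still between calls to the robot, and variables do not carry over. Pictures are saved under pics/ and viewed, at most 10 in all, crops included, and the job is handed in when it is done.

```bash
mkdir -p pics; ls; python3 - <<'E'
from cell import env, read_camera
import cv2,numpy as np
o=env.get_obs(); print({k:np.round(v,3).tolist() for k,v in o.items()})
for n in ("side","top"):
    c=read_camera(n); cv2.imwrite(f"pics/{n}0.png",c["color"][:,:,::-1]); np.savez(f"{n}0.npz",**c)
    print(c["mtx"].round(1).tolist(),c["world_from_camera"].round(3).tolist())
E
```

```text
pics
{'time_s': 0.0, 'qpos': [-67.086, 18.439, -4.015, 83.176, 1.294, 78.542, -3.261], 'joint_velocities': [-0.018, -0.077, -0.009, 0.144, 0.054, -0.036, -0.079], 'effort': [-0.0, -49.129, -0.404, -31.253, -0.064, 0.043, 0.0], 'tool_pos': [0.244, 0.602, 0.24], 'tool_rot': [-179.889, 0.006, 157.894], 'force': [0.289, -0.326, -0.32], 'wrist_torque': [0.01, -0.001, -0.02], 'grasp_force': 0.0, 'grip_width': 0.087}
[[542.2, 0.0, 273.8], [0.0, 542.2, 209.7], [0.0, 0.0, 1.0]] [[0.828, -0.288, 0.481, 0.181], [-0.561, -0.452, 0.693, -0.59], [0.018, -0.844, -0.536, 0.518], [0.0, 0.0, 0.0, 1.0]]
[[440.8, 0.0, 275.7], [0.0, 440.8, 206.6], [0.0, 0.0, 1.0]] [[-0.011, -0.996, 0.092, 0.563], [-0.999, 0.008, -0.034, 0.049], [0.033, -0.092, -0.995, 0.756], [0.0, 0.0, 0.0, 1.0]]
```

View pics/side0.png

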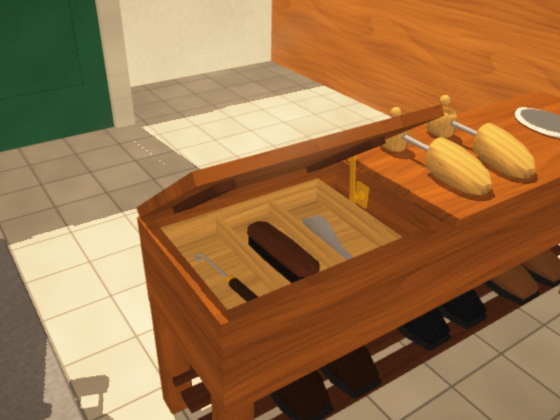

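View pics/top0.png

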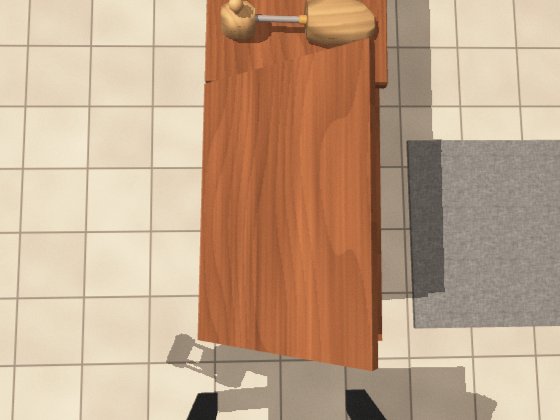

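Side view: the lid is part-way open, with its free edge running (150,205) to (440,110). The hook is in the near bay and the brush in the middle bay. The shoehorn is in the far bay with its blade near (325,230). The brass stay is at (355,185). The top view shows the closed side of the lid and the seat's front edge at row ~82, columns 206–387.

```bash
cat > h.py <<'E'
import numpy as np,cv2
def cloud(c):
    d=c["range_z"]; v,u=np.mgrid[:d.shape[0],:d.shape[1]]; K=c["mtx"]
    P=np.stack([(u-K[0,2])/K[0,0]*d,(v-K[1,2])/K[1,1]*d,d],-1)
    T=c["world_from_camera"]; W=P@T[:3,:3].T+T[:3,3]; W[d==0]=np.nan; return W
def plane(P):
    P=P.reshape(-1,3); P=P[~np.isnan(P[:,0])]
    for _ in range(5):
        m=np.median(P,0) if _==0 else P.mean(0); n=np.linalg.svd(P-P.mean(0),full_matrices=False)[2][2]
        r=(P-P.mean(0))@n; s=max(r.std(),.0015); P=P[abs(r)<2*s]
    return n*np.sign(n[2]),P.mean(0),r.std()
def pix(c,p):
    T=np.linalg.inv(c["world_from_camera"]); q=c["mtx"]@(T[:3,:3]@p+T[:3,3]); return q[:2]/q[2]
def ray(c,u,v,z):
    T=c["world_from_camera"]; d=T[:3,:3]@np.linalg.inv(c["mtx"])@np.array([u,v,1.]); return T[:3,3]+d*(z-T[2,3])/d[2]
E
python3 - <<'E'
from h import *
t=dict(np.load("top0.npz"));s=dict(np.load("side0.npz"))
W=cloud(t);S=cloud(s)
n,c,r=plane(W[100:320,215:360]);print("lid n",n.round(4),c.round(4),r,"angle",np.arccos(n[2]))
print("seat",plane(W[50:70,212:235]),W[75,380])
for p in [(206,78),(210,60),(384,83),(384,60),(208,85),(372,45),(372,360),(203,335),(377,367),(380,333),(200,400),(360,400)]: print("top",p,W[p[1],p[0]].round(3))
for p in [(228,328),(300,300),(350,272),(400,245),(440,222),(190,275),(150,215),(360,195),(355,165),(325,230),(345,252),(200,215),(360,160),(425,195)]: print("side",p,S[p[1],p[0]].round(3))
E
```

```text
lid n [0.0121 0.5983 0.8012] [0.617  0.0162 0.1424] 0.0008691350593243361 angle 0.6415437657569105
seat (array([-0.00217367,  0.01069129,  0.99994048]), array([0.87366387, 0.10957071, 0.04885198]), np.float64(0.0011784054354439452)) [ 0.84801113 -0.15181766  0.04854962]
top (206, 78) [0.841 0.137 0.051]
top (210, 60) [0.873 0.131 0.047]
top (384, 83) [ 0.834 -0.158  0.049]
top (384, 60) [ 0.873 -0.159  0.05 ]
top (208, 85) [0.829 0.134 0.052]
top (372, 45) [ 0.823 -0.097  0.21 ]
top (372, 360) [ 0.428 -0.082  0.22 ]
top (203, 335) [0.429 0.14  0.053]
top (377, 367) [ 0.417 -0.091  0.207]
top (380, 333) [ 0.423 -0.143  0.029]
top (200, 400) [ 0.194  0.201 -0.366]
top (360, 400) [ 0.193 -0.188 -0.342]
side (228, 328) [ 0.423 -0.145  0.018]
side (300, 300) [ 0.535 -0.148  0.013]
side (350, 272) [ 0.623 -0.149  0.025]
side (400, 245) [ 0.727 -0.146  0.03 ]
side (440, 222) [ 0.827 -0.137  0.031]
side (190, 275) [ 0.424 -0.037  0.031]
side (150, 215) [0.438 0.135 0.032]
side (360, 195) [0.803 0.027 0.008]
side (355, 165) [0.839 0.086 0.034]
side (325, 230) [ 0.713  0.014 -0.03 ]
side (345, 252) [ 0.701 -0.054 -0.031]
side (200, 215) [0.52  0.119 0.012]
side (360, 160) [0.84  0.075 0.049]
side (425, 195) [ 0.847 -0.082  0.049]
```

```bash
python3 - <<'E'
import cv2
a=cv2.imread("pics/side0.png")[130:350,130:480]
cv2.imwrite("pics/crop0.png",cv2.resize(a,None,fx=2.28,fy=2.28,interpolation=cv2.INTER_CUBIC))
E
```

```text
(no output)
```

View pics/crop0.png

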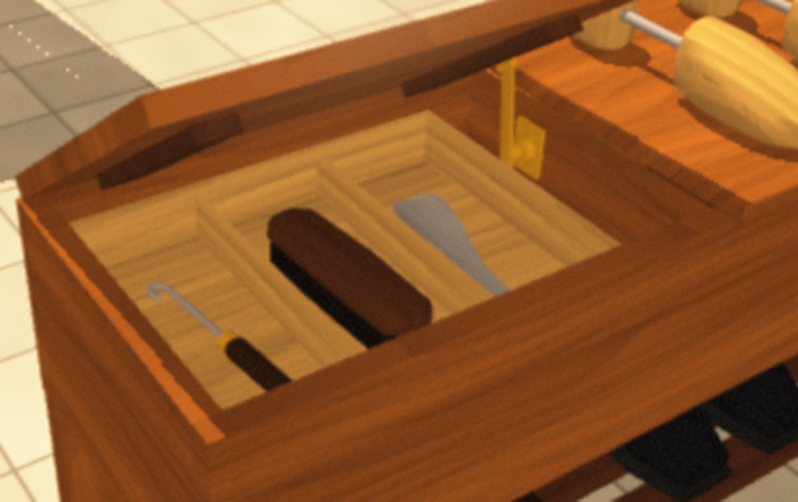

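Rim z≈0.031, bench yaw≈-1.2°, and the compartment centre is about (0.628,-0.006). The lid is at 0.64 rad, with its inner edge near y=-0.098, z=0.204. Next I close the fingers, rise and turn so the flat side of the fingers faces the lid. Then I go over to the -y side.

```bash
python3 -m jog '[[0,0,0,-1,0.1535],[0,0,0,-1,0.1535],[0,0,0,-1,0.1535],[0,0,0,-1,0.1535],[0,0,0,-1,0.1535],[0,0,0,-1,0.1535],[0,0,0,0,0.1535],[0,0,0,0,0.1535],[0,0,0,0,0.1535],[0,0,0,0,0.1535],[0,0,0,0,0],[0,0,0,0,0]]'
```

```text
time_s: 1.1
tool_pos: [0.2445, 0.6021, 0.3608]
tool_rot: [-180.0, 0.0, 89.0]
force: [-0.4, -0.2, -0.2]
grip_width: 0.0152
grasp_force: 0.0
```

```bash
R='' ; python3 -m jog '[[0,-1,0.53,0,0],[0,-1,0.53,0,0],[0,-1,0.53,0,0],[0,-1,0.53,0,0],[0,-1,0.53,0,0],[0,-1,0.53,0,0],[0,-1,0.53,0,0],[0,-1,0.53,0,0],[0,-1,0.53,0,0],[0,-1,0.53,0,0],[0,-1,0.53,0,0],[0,-1,0.53,0,0]]' && python3 -m jog '[[0,-1,0.53,0,0],[0,-1,0.53,0,0],[0,-1,0.53,0,0],[0,-1,0.53,0,0],[0,-1,0.53,0,0],[0,-1,0.53,0,0],[0,-1,0.53,0,0],[0,-1,0.53,0,0],[0,-1,0.53,0,0],[0,-1,0.53,0,0],[0,-1,0.53,0,0],[0,-1,0.53,0,0]]' && python3 -m jog '[[0,-1,0.53,0,0],[0,-1,0.53,0,0],[0,-1,0.53,0,0],[0,-1,0.53,0,0],[0,-1,0.53,0,0],[0,-1,0.53,0,0],[0,-1,0.53,0,0],[0,-1,0.53,0,0],[0,-1,0.53,0,0],[0,-1,0.53,0,0],[0,-1,0.53,0,0],[0,0,0,0,0]]'
```

```text
time_s: 2.1
tool_pos: [0.3672, 0.3585, 0.3613]
tool_rot: [180.0, -0.0, 89.0]
force: [0.3, -0.7, -0.1]
grip_width: 0.0004
grasp_force: 0.0
time_s: 3.1
tool_pos: [0.4893, 0.116, 0.3613]
tool_rot: [180.0, -0.0, 89.0]
force: [0.4, 0.3, -0.7]
grip_width: 0.0005
grasp_force: 0.0
time_s: 4.1
tool_pos: [0.6014, -0.1105, 0.3607]
tool_rot: [-180.0, 0.2, 88.6]
force: [-0.2, -0.8, -0.1]
grip_width: 0.0007
grasp_force: 0.0
```

```bash
python3 -m jog '[[0,-1,0.5,0,0],[0,-1,0.5,0,0],[0,-0.3,0.3,0,0],[0,0,0,1,0],[0,0,0,1,0],[0,0,0,1,0],[0,0,0,1,0],[0,0,0,1,0],[0,0,0,1,0],[0,0,0,1,0],[0,0,0,1,0],[0,0,0,0,0]]'
```

```text
time_s: 5.1
tool_pos: [0.6239, -0.1494, 0.1969]
tool_rot: [-179.6, -0.1, 89.0]
force: [-0.4, 0.2, -1.1]
grip_width: 0.0005
grasp_force: 0.0
```

```bash
python3 -m jog '[[0,0.6,0,0,0],[0,0.6,0,0,0],[0,0.4,0,0,0],[0,0.4,0,0,0],[0,0.2,0,-0.1,0],[0,0,0,0,0]]' && python3 -m jog '[[0,0.2,0,-0.25,0],[0,0.2,0,-0.25,0],[0,0.2,0,-0.25,0],[0,0,0,0,0]]'
```

```text
time_s: 5.6
tool_pos: [0.6275, -0.1075, 0.2041]
tool_rot: [179.9, 0.1, 88.9]
force: [0.9, -1.6, -0.9]
grip_width: 0.0005
grasp_force: 0.4
time_s: 5.93
tool_pos: [0.6258, -0.1016, 0.2185]
tool_rot: [-179.9, 0.4, 88.5]
force: [-0.5, -9.6, -3.2]
grip_width: -0.0
grasp_force: 4.8
```

```bash
python3 -m jog '[[0,0.4,0,-0.4,0],[0,0.4,0,-0.4,0],[0,0.4,0,-0.4,0],[0,0.4,0,-0.4,0],[0,0.4,0,-0.38,0],[0,0.4,0,-0.36,0]]' && python3 - <<'E'
from cell import env, read_camera
from h import *
c=read_camera("top"); cv2.imwrite("pics/t1.png",c["color"][:,:,::-1]); W=cloud(c)
n,m,r=plane(W[150:300,225:290]);print(n,m,r,np.arccos(n[2])); print(env.get_obs()["tool_pos"],env.get_obs()["force"])
E
```

```text
time_s: 6.43
tool_pos: [0.6266, -0.0557, 0.2652]
tool_rot: [-179.9, 0.5, 88.4]
force: [-2.1, -12.0, -4.8]
grip_width: 0.0004
grasp_force: 5.9
[0.01599236 0.77872366 0.62716322] [0.59484997 0.05555596 0.15934818] 0.0006385608234040541 0.8928905749863224
[ 0.62689668 -0.05338754  0.26663293] [ -3.13629876 -11.95695413   1.28437083]
```

```bash
python3 -m jog '[[0,0.48,0,-0.2,0],[0,0.48,0,-0.2,0],[0,0.48,0,-0.2,0],[0,0.48,0,-0.2,0],[0,0.48,0,-0.2,0],[0,0.48,0,-0.18,0],[0,0.48,0,-0.16,0],[0,0.48,0,-0.14,0]]' && python3 - <<'E'
from cell import env, read_camera
from h import *
c=read_camera("side"); cv2.imwrite("pics/s2.png",c["color"][:,:,::-1])
print(env.get_obs()["tool_pos"],env.get_obs()["force"])
E
```

```text
time_s: 7.15
tool_pos: [0.6311, 0.0169, 0.3001]
tool_rot: [179.6, 0.7, 88.1]
force: [-2.2, -16.3, 11.9]
grip_width: 0.0004
grasp_force: 8.2
[0.63148323 0.02110851 0.30018104] [ -0.65174081 -11.23855359   6.82850645]
```

View pics/s2.png

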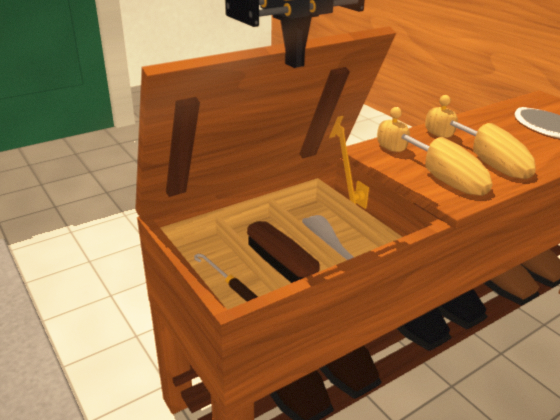

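The fingers rest on the inner face just under the free edge (tips at about pixel (295,65)), and the lid is at roughly 1.2 rad. I continue to the stop.

```bash
python3 -m jog '[[0,0.48,0,-0.1,0],[0,0.48,0,-0.1,0],[0,0.48,0,-0.08,0],[0,0.48,0,-0.05,0],[0,0.48,0,0,0],[0,0.3,0,0,0],[0,0,0,0,0]]' && python3 -m jog '[[0,0.2,0,0,0],[0,0.2,0,0,0],[0,0,0,0,0]]' && python3 -m jog '[[0,0.2,0,0,0],[0,0.1,0,0,0],[0,0,0,0,0]]'
```

```text
time_s: 7.78
tool_pos: [0.6323, 0.0793, 0.3041]
tool_rot: [179.7, 0.2, 88.6]
force: [1.6, -6.4, 3.4]
grip_width: 0.0008
grasp_force: 3.0
time_s: 8.03
tool_pos: [0.6324, 0.0862, 0.3041]
tool_rot: [179.8, 0.2, 88.5]
force: [0.4, -7.7, 6.3]
grip_width: 0.0004
grasp_force: 3.9
time_s: 8.28
tool_pos: [0.6325, 0.0899, 0.3043]
tool_rot: [179.8, 0.4, 88.4]
force: [-0.2, -11.8, 6.5]
grip_width: 0.0003
grasp_force: 5.5
```

```bash
python3 -m jog '[[0,0.15,0,0,0],[0,0.15,0,0,0],[0,0,0,0,0]]' && python3 -m jog '[[0,0.15,0,0,0],[0,0.1,0,0,0],[0,0,0,0,0]]' && python3 - <<'E'
from cell import env, read_camera
from h import *
c=read_camera("side"); W=cloud(c); cv2.imwrite("pics/s3.png",c["color"][:,:,::-1]);np.savez("side3.npz",**c)
n,m,r=plane(W[95:175,205:290]);print(n,m,r,np.arccos(n[2]))
E
```

```text
time_s: 8.53
tool_pos: [0.6324, 0.09, 0.3043]
tool_rot: [179.8, 0.8, 88.1]
force: [-1.7, -19.5, 8.4]
grip_width: 0.0001
grasp_force: 9.8
time_s: 8.78
tool_pos: [0.6324, 0.0901, 0.3044]
tool_rot: [179.8, 1.1, 87.8]
force: [-3.3, -27.1, 7.7]
grip_width: 0.0007
grasp_force: 13.3
[0.01989033 0.99246844 0.12087503] [0.61948503 0.12260887 0.13500446] 0.0011300410618118966 1.4496249979369389
```

The TCP has stopped at y=0.090 while the force climbs, and the lid measures 1.450 rad, so it is at its stop. I back off and look into the tray.

```bash
python3 -m jog '[[0,-0.5,0,0,0],[0,-1,0,0,0],[0,-1,0,-0.5,0],[0,-1,0,-0.5,0],[0,-1,0,0,0],[0,-1,0,0,0],[0,-1,-1,0,0],[0,-1,-1,0,0],[0,-1,-1,0,0],[0,-1,-1,0,0],[0,-1,-1,0,0],[0,0,0,0,0]]' && python3 - <<'E'
from cell import env, read_camera
from h import *
for n in ("side","top"):
    c=read_camera(n); np.savez(n+"4.npz",**c); cv2.imwrite(f"pics/{n}4.png",c["color"][:,:,::-1])
    if n=="side": W=cloud(c); print(plane(W[95:175,205:290])[0])
E
```

```text
time_s: 9.83
tool_pos: [0.5237, -0.1058, 0.3227]
tool_rot: [180.0, -0.1, 88.3]
force: [0.7, -2.1, 0.3]
grip_width: 0.0003
grasp_force: 0.0
[0.02024638 0.99242075 0.12120699]
```

View pics/top4.png

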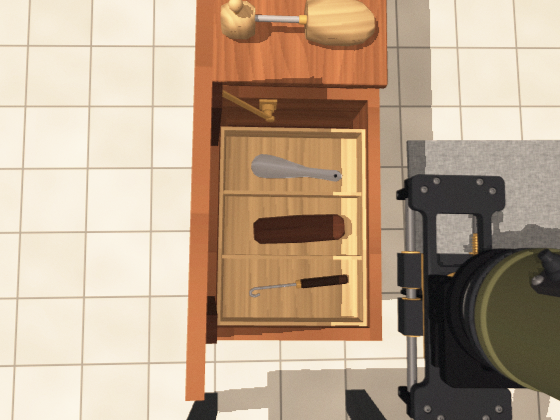

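The lid stays up. The shoehorn runs from its blade tip at ~(251,165) to its handle end at ~(342,175), the brush is at (298,229) and the hook at (298,286). The stay bar runs from (225,93) to (275,112).

```bash
python3 - <<'E'
from h import *
c=dict(np.load("top4.npz")); W=cloud(c); im=c["color"]
hsv=cv2.cvtColor(im,cv2.COLOR_RGB2HSV); m=(hsv[...,1]<70).astype(np.uint8); r=np.zeros_like(m); r[140:190,235:352]=1; m*=r
k,l,st,ce=cv2.connectedComponentsWithStats(m); i=1+st[1:,4].argmax(); print(st[i],ce[i])
v,u=np.nonzero(l==i)
P=np.array([ray(c,a,b,-0.029) for a,b in zip(u,v)])[:,:2]
d=cv2.fitLine(P.astype(np.float32),cv2.DIST_L2,0,.01,.01).ravel()[:2]
a=P@d; e=P[a<a.min()+.004].mean(0),P[a>a.max()-.004].mean(0); print("ends",e,a.max()-a.min(),"mid",(e[0]+e[1])/2,"dir",d)
print("shoe z",np.nanmedian(W[l==i][:,2]),np.nanmedian(W[170:185,215-0:240,2]), "floor", np.nanmedian(W[180:188,240:330,2]))
b=(hsv[...,1]>130)&(hsv[...,0]>14)&(hsv[...,0]<28); R=np.zeros(b.shape,bool); R[88:122,218:280]=1; b&=R
B=W[b]; print("bar x pct",np.nanpercentile(B[:,0],[2,10,50,90,98]),len(B)); print("cols",[(u_,W[v_,u_].round(3)) for u_,v_ in ((235,98),(245,102),(255,107),(267,113),(268,102))])
print("tray corners",[ray(c,*p,0.01).round(3) for p in ((219,127),(366,130),(366,327),(219,322))])
E
```

```text
[ 251  154   91   27 1321] [288.13550341 169.01589705]
ends (array([ 0.69018916, -0.09438094]), array([0.71295221, 0.06320388])) 0.1635457701861884 mid [ 0.70157068 -0.01558853] dir [0.14392048 0.9895893 ]
shoe z -0.030157358963167402 -0.032899944916928936 floor -0.03410961068991297
bar x pct [0.78746395 0.78901015 0.79106719 0.81172524 0.81445612] 538
cols [(235, array([0.791, 0.087, 0.1  ])), (245, array([0.792, 0.073, 0.076])), (255, array([ 0.816,  0.058, -0.021])), (267, array([0.796, 0.037, 0.007])), (268, array([0.812, 0.035, 0.019]))]
tray corners [array([0.77, 0.12, 0.01]), array([ 0.765, -0.135,  0.01 ]), array([ 0.429, -0.125,  0.01 ]), array([0.441, 0.119, 0.01 ])]
```

```bash
python3 -m jog '[[0,0,0,0,0.155],[0,0,0,0,0.155],[0,0,0,0,0.155],[0,0,0,0,0.155],[0,0,0,0,0.155],[0,0,0,0,0.155],[0,0,0,0,0.155],[0,0,0,0,0.155],[0,0,0,0,0.155],[0,0,0,0,0.155],[0,0,0,0,0.155],[0,0,0,0,0.155]]' && python3 -m jog '[[0,0,0,0,0.13],[0,0.9,-0.45,0,0],[0,0.9,-0.45,0,0],[0,0.9,-0.45,0,0],[0,0.9,-0.45,0,0],[0,0.9,-0.45,0,0],[0,0.9,-0.45,0,0],[0,0.9,-0.45,0,0],[0,0.9,-0.45,0,0],[0,0.9,-0.45,0,0],[0,0.9,-0.45,0,0],[0,0,0,0,0]]' && python3 -c "
from cell import env
print(env.get_obs()['qpos'],env.get_obs()['tool_pos'])"
```

```text
time_s: 10.93
tool_pos: [0.528, -0.0983, 0.3214]
tool_rot: [-180.0, 0.0, 4.9]
force: [0.5, -0.2, -1.3]
grip_width: 0.0004
grasp_force: 0.0
time_s: 11.93
tool_pos: [0.7114, -0.0066, 0.3185]
tool_rot: [-179.9, 0.1, -0.3]
force: [-0.9, 1.1, -1.2]
grip_width: 0.0006
grasp_force: 0.0
[-28.74960608  29.50005099  43.58585797  66.73327342 -19.90032204
  91.01469234 -79.79350799] [ 0.71135957 -0.00659799  0.31853888]
```

```bash
python3 -m jog '[[0,-0.5,0.5,0,0.02],[0,0,0,0.8,0],[0,0,0,0.8,0],[0,0,0,0.8,0],[0,0,0,0.8,0],[0,0,0,0.8,0],[0,0,0,0.8,0],[0,0,0,0.8,0],[0,0,0,0.8,0],[0,0,0,0.8,0],[0,0,0,0.8,0],[0,0,0,0,0]]' && python3 - <<'E'
from cell import env, read_camera
from h import *
c=read_camera("side"); cv2.imwrite("pics/s5.png",c["color"][:,:,::-1])
E
```

```text
time_s: 12.93
tool_pos: [0.6961, -0.0204, 0.1571]
tool_rot: [-180.0, 0.4, -1.6]
force: [-0.8, -0.3, -0.9]
grip_width: 0.0006
grasp_force: 0.0
```

View pics/s5.png

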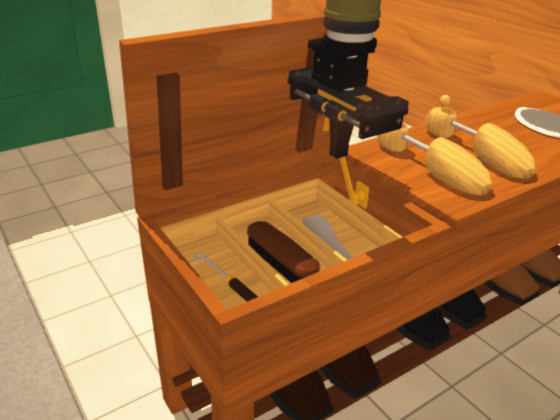

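The fingertips at (340,150) are over the far bay, clear of the bar and lid. I correct by 5 mm and descend.

```bash
python3 -m jog '[[0,0.25,-0.2,0,0],[0,0,0,0.75,0],[0,0,0,0.75,0],[0,0,0,0.75,0],[0,0,0,0.75,0],[0,0,0,0.75,0],[0,0,0,0.75,0],[0,0,0,0.75,0],[0,0,0,0.75,0],[0,0,0,0.5,0],[0,0,0,0.3,0],[0,0,0,0,0]]'
```

```text
time_s: 13.98
tool_pos: [0.7024, -0.0182, 0.0234]
tool_rot: [180.0, 0.1, -1.6]
force: [1.0, -0.3, 0.1]
grip_width: 0.0008
grasp_force: 0.0
```

```bash
python3 -m jog '[[0,0,-0.12,0.2,0],[0,0,0,0.2,0],[0,0,0,0,0],[0,0,0,0,0]]' && python3 - <<'E'
from cell import env, read_camera
from h import *
c=read_camera("side"); cv2.imwrite("pics/s6.png",c["color"][:,:,::-1]); W=cloud(c); print(plane(W[95:175,205:280])[0]); print(env.get_obs()["tool_pos"])
E
```

```text
time_s: 14.32
tool_pos: [0.7036, -0.0157, 0.0176]
tool_rot: [-180.0, -0.0, -1.6]
force: [0.7, -0.4, -0.2]
grip_width: 0.0005
grasp_force: 0.0
[0.02038674 0.99246846 0.12079211]
[ 0.70375626 -0.01580975  0.01779647]
```

View pics/s6.png

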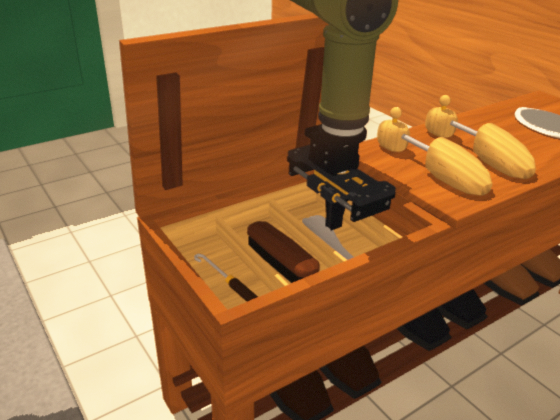

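The fingertips at (335,225) hover over the shoehorn's middle about 28 mm up, and the lid is still at its stop. I trim 3 mm lower and hold.

```bash
python3 -m jog '[[0,-0.1,0,0.15,0],[0,0,0,0,0],[0,0,0,0,0],[0,0,0,0,0],[0,0,0,0,0],[0,0,0,0,0],[0,0,0,0,0],[0,0,0,0,0],[0,0,0,0,0],[0,0,0,0,0],[0,0,0,0,0],[0,0,0,0,0]]' && python3 -m jog '[[0,0,0,0,0],[0,0,0,0,0],[0,0,0,0,0],[0,0,0,0,0],[0,0,0,0,0],[0,0,0,0,0],[0,0,0,0,0],[0,0,0,0,0],[0,0,0,0,0],[0,0,0,0,0],[0,0,0,0,0],[0,0,0,0,0]]' && python3 -m jog '[[0,0,0,0,0],[0,0,0,0,0],[0,0,0,0,0],[0,0,0,0,0],[0,0,0,0,0],[0,0,0,0,0],[0,0,0,0,0],[0,0,0,0,0],[0,0,0,0,0],[0,0,0,0,0],[0,0,0,0,0],[0,0,0,0,0]]' && python3 -c "
from cell import env
print(env.sign_off())"
```

```text
time_s: 15.37
tool_pos: [0.7014, -0.0158, 0.0143]
tool_rot: [-180.0, -0.0, -1.6]
force: [-0.6, 0.2, 0.1]
grip_width: 0.0005
grasp_force: 0.0
time_s: 16.37
tool_pos: [0.7014, -0.0158, 0.0143]
tool_rot: [-180.0, -0.0, -1.6]
force: [1.0, 0.9, 0.5]
grip_width: 0.0003
grasp_force: 0.0
time_s: 17.37
tool_pos: [0.7014, -0.0158, 0.0143]
tool_rot: [-180.0, -0.0, -1.6]
force: [-0.8, -0.6, -0.7]
grip_width: 0.001
grasp_force: 0.0
the job is handed in; nothing more can be done
None
```

The lid is fully open at its stop (measured 1.45 rad), and the closed fingers held about 24 mm above the middle of the shoehorn for 3 s; nothing in the tray was touched, and the job was handed in at 17.4 s still pointing.

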